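# Roll the rolling pin to the red line of the pastry mat

## Task

Get the pastry mat ready for the next sheet of dough: roll the rolling pin across the mat by pushing the top of its barrel sideways with your fingertips, until it rests centred on the red line and along it. Do not grasp, lift or drag the pin, and leave the ring cutter, tin, bowl and shaker where they are. Finish with the pin at rest and your hand clear of it.

Things in the scene. Friction and masses are not known exactly. Their poses are not given: they have to be found in the camera images.
- pin: rolling pin, 0.2 kg, lying on the mat: pale barrel 45 mm thick, 150 mm long, dark handles 21 mm thick, 258 mm overall. Origin mid-barrel on its axis, 22.5 mm below its top. x: rolling axis; y, z turn with it. Starts between the lines, nearly parallel, 50-90 mm from the red. It advances half as far as its top surface, so fingertips gain on it: use several short strokes. Let go, it soon stops.
- red_line: the goal: flat red strip 270 x 8 mm printed across the pastry mat (no height to catch on). Origin at its middle, on the mat's top surface; its x axis runs along the strip, its y axis lies level across it, z up. When the pin lies as wanted its origin is 22.5 mm above this origin.
- blue_line: the other strip of the same size, blue, parallel to the red one at 140 mm from it; which side is which varies. Not a goal. Same axes.
- mat: green pastry mat 310 x 420 x 3 mm, fixed to the steel table, anywhere within some cm and turned a little; x axis along the lines, y across them. Origin at the centre of its underside (on the table at z = 0); its top is at z = 3 mm.
- cutter: steel ring cutter standing on the mat beyond one of the lines: 64 mm in diameter, 45 mm high; to be left alone. Origin at the centre of its underside.
- tin: small yellow tin standing on the mat beyond the other line: 50 mm in diameter, 50 mm high; to be left alone. Origin at the centre of its underside.
- bowl: white bowl on the table at one side of the mat: 110 mm in diameter, 55 mm high; to be left alone. Origin at the centre of its underside.
- shaker: metal flour shaker on the table at the other side: 60 mm in diameter, 120 mm high; to be left alone. Origin at the centre of its underside.

How it is judged (in metres and radians):
On the way:
1. the pin rolls under the fingertips (contact force between the fingers and pin above 0.2 N and distance of pin from where it was at the start of the episode above 0.006 m), for 0.05 s.
At the end, for the whole second after the job is handed in: The pin lies at rest on the mat with its axis within 10 mm of the middle of the red line, parallel to it within 8 degrees and its middle within 40 mm of the line's middle lengthways; the cutter, tin, bowl and shaker stand upright within 15 mm of where they were (y of pin in the frame of red_line between -0.01 and 0.01 m and x of pin in the frame of red_line between -0.04 and 0.04 m and angle between the x axis of pin and the x axis of red_line, either way round below 0.14 rad and height (world z) of pin between 0.022 and 0.029 m and linear speed of pin below 0.01 m/s and angular speed of pin below 0.3 rad/s and distance of each of cutter, tin, bowl, shaker from where it was at the start of the episode below 0.015 m and angle between each of cutter, tin, bowl, shaker's own z axis and vertical below 0.15 rad); the robot touches nothing.
It fails at once if the rolling pin is lifted off the mat or tipped (height (world z) of pin above 0.037 m or angle between pin's own x axis and vertical below 1.37 rad or angle between pin's own x axis and vertical above 1.77 rad).
It fails at once if the fingers reach down beside the rolling pin and push it low on its side, or grasp it, instead of working on its top (contact force between the fingers and pin above 0.5 N and height (world z) of the grasp point below 0.045 m).
It fails at once if the rolling pin is dragged or slid along instead of rolling ((distance of pin from where it was at the start of the episode between 0.025 and 0.038 m and angle between pin's own z axis and vertical below 0.6 rad) or (distance of pin from where it was at the start of the episode between 0.058 and 0.075 m and angle between pin's own z axis and vertical below 2 rad)).
It fails at once if the ring cutter, tin, bowl or shaker is moved by more than 15 mm (distance of any of cutter, tin, bowl, shaker from where it was at the start of the episode above 0.015 m).
It also fails if it takes over 48 s, if anything falls off the work surface, if the arm or the gripper's body presses on something with over 40 N, if the wrist force passes 120 N, or if a joint passes its speed limit or range.

## Robot

A 7-joint arm with a two-finger parallel gripper is mounted at the origin on the work surface. World frame = base frame: x ahead of the robot, y to its left, z up, the work surface at z = 0. Lengths are in mm, angles in rad, forces in N, time in s.
With the tool pointing down it reaches from about 350 to 900 mm from the base axis. Payload 7.2 kg.
Tool frame: the origin (TCP) lies at the very end of the fingers, on their centre line; the grasp point (between the pads) lies 19 mm behind it; z points along the fingers, y is the direction in which the jaws open and shut (so a half turn about z gives the same grasp; the last joint's range is limited). The gripper opens to 85 mm and grips with 20 to 120 N. Pads are 22 mm wide; open, the fingers measure 114 mm over their backs; the gripper's body (76 mm by 85 mm) begins 54 mm behind the grasp point. The pads swing forward as they close: fully open they stand 13 mm farther back than shut.
Start: joints at [1.053, 0.411, -0.013, 1.596, 0.006, 1.134, -0.082], TCP at [271.73, -562.842, 231.297] pointing down, gripper open.
Joint ranges: [-2.95, 2.95], [-0.29, 1.99], [-1.47, 1.44], [0.14, 2.54], [-1.03, 4.17], [0.13, 1.85], [-2.86, 2.86]. Speed limits (rad/s): [2.39, 2.39, 3.01, 3.01, 3.14, 3.14, 3.14].

## Interface

Orientations are given as a unit quaternion [w, x, y, z].
In Python, from bench import status, vision, workorder gives the robot as it stands.
- The arm moves only by the tool arm_command, never from a script. Its arguments are lists of equal length, an entry for each row: "travel": the shift along the tool's x, y, z in cm, a list of three; "rotation": the turn, a rotation vector about the tool's x, y, z in rad, a list of three. In form: {"travel": [[tx, ty, tz], ...], "rotation": [[ax, ay, az], ...]}. A call has 1 to 5 rows; each row shifts and turns the pose as measured when the row begins, along the tool's axes as they then stand; what a row does not reach is not made up. A row lasts 1/12 s, in which the tool goes at most 41.7 mm and 7.16 degrees, less where a joint would pass 70% of its speed; a pose out of reach is approached as far as the arm can. A call is refused whole if a number of a shift passes 4.17 or a number of a turn 0.125, either way. A call with a gripper value outside its range is refused whole. "gripper" is the finger opening in cm, from 0 to 8.54, set as the call begins (left out, the last holds). The fingers move at their own pace and stop on an object; "squeeze" is the grip in N (left out, the last holds). Time passes only in rows, so rows that do not move let the fingers close. It gives the time, the measured TCP pose, the force and the opening at its end, in the units of the state.
- status.get_state(): the state, without advancing time (a new reading comes with each control period).
- vision.camera(name): name is "scene" or "side" or "wrist"; returns a dict with "image" (480x640x3 uint8, red, green, blue), "fx", "fy", "cx", "cy" (pixels), "T" (4x4, takes a point from camera to world coordinates). Camera axes: x right, y down, z forward; pixel columns grow to the right and rows downward; lengths in mm; the calibration is good to about 2 mm. A picture is of the moment at which its call begins. There is no depth.
- workorder.hand_in(): hands the job in, once; it reports no verdict.
The state is a dict: "time": time; "joints": joint angles; "qvel": joint speeds; "tau": joint torques, N m; "tcp_pos": TCP position; "tcp_rot": TCP orientation; "force": force on the tool from outside, world axes, zero at the start; "moment": the same for the moment, N m; "opening": finger opening in mm.
Only numpy, scipy, OpenCV 4.12 (cv2) and the standard library are available. Lean on these libraries where they do the work, as an engineer would, in place of code of your own. Each camera call takes 0.05 s, during which the arm holds its last target.

## Working session

There is one attempt and no reset: what is moved stays moved. The work goes in short steps, Python scripts to look and compute and a tool call to move; the robot and the scene stay as the last step left them, time stands still between calls to the robot, and variables do not carry over. Pictures are saved under pics/ and viewed, and the job is handed in when it is done.

Besides the shell and the picture viewer there is one more tool, called after "Call:" in YAML: its name, and indented under it one key for each argument. arm_command: Moves the arm, as the interface text tells. Its arguments: {"type":"object","properties":{"travel":{"type":"array"},"rotation":{"type":"array"},"gripper":{"type":"number"},"squeeze":{"type":"number"}},"required":["travel","rotation"]}

```bash
mkdir -p pics; ls; python3 - <<'E'
from bench import status, vision
import cv2
s=status.get_state()
for k in s: print(k,s[k])
for n in ["scene","side","wrist"]:
    c=vision.camera(n); print(n,c["fx"],c["fy"],c["cx"],c["cy"],c["T"])
    cv2.imwrite(f"pics/{n}0.png",c["image"][:,:,::-1])
E
```

```text
pics
time 0.0
joints [ 1.05276286  0.41192582 -0.0127243   1.59703727  0.00562647  1.13431265
 -0.08217714]
qvel [ 0.00141155  0.00088641 -0.00098568  0.00176533 -0.00016357  0.0006068
  0.00049588]
tau [-6.74289731e-05 -6.00615978e+01  6.82603363e-01 -2.99410111e+01
  1.38741470e-02  1.07751269e-02 -2.78575277e-05]
tcp_pos [ 271.50453969 -562.39511264  230.43964399]
tcp_rot [-7.85013616e-04  9.74804551e-01  2.23059203e-01 -2.49318456e-04]
force [-0.13186274 -0.17401185 -0.58130052]
moment [ 0.0041412  -0.0132513   0.00875126]
opening 85.63560604796595
scene 522.7101952874897 522.7101952874897 311.9129206535986 241.0959826685233 [[ 5.68951282e-01  6.98052141e-01 -4.34761598e-01  1.13448417e+03]
 [ 8.22217659e-01 -4.93068272e-01  2.84326926e-01 -3.39925150e+02]
 [-1.58921309e-02 -5.19236832e-01 -8.54482622e-01  1.10299703e+03]
 [ 0.00000000e+00  0.00000000e+00  0.00000000e+00  1.00000000e+00]]
side 453.37321925403813 453.37321925403813 324.7697412415166 239.32077601013356 [[-7.90213231e-01 -4.40377299e-01  4.26181750e-01  2.29530370e+02]
 [-6.12826689e-01  5.64944609e-01 -5.52522432e-01  4.84515773e+02]
 [ 2.54925451e-03 -6.97786087e-01 -7.16301667e-01  6.57772060e+02]
 [ 0.00000000e+00  0.00000000e+00  0.00000000e+00  1.00000000e+00]]
wrist 358.28991448860785 358.28991448860785 325.6944910437226 239.555068968967 [[ 4.35206787e-01 -8.65407063e-01 -2.48325731e-01  3.35008115e+02]
 [-9.00329493e-01 -4.18742371e-01 -1.18581750e-01 -5.31901013e+02]
 [-1.36302168e-03  2.75182561e-01 -9.61391024e-01  3.72655469e+02]
 [ 0.00000000e+00  0.00000000e+00  0.00000000e+00  1.00000000e+00]]
```

View pics/scene0.png

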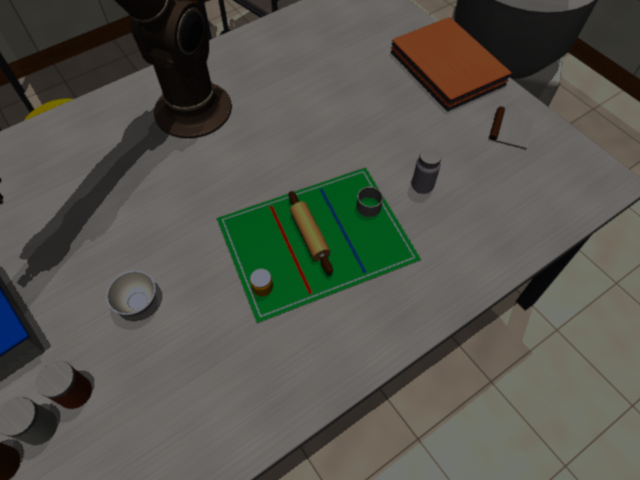

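View pics/side0.png

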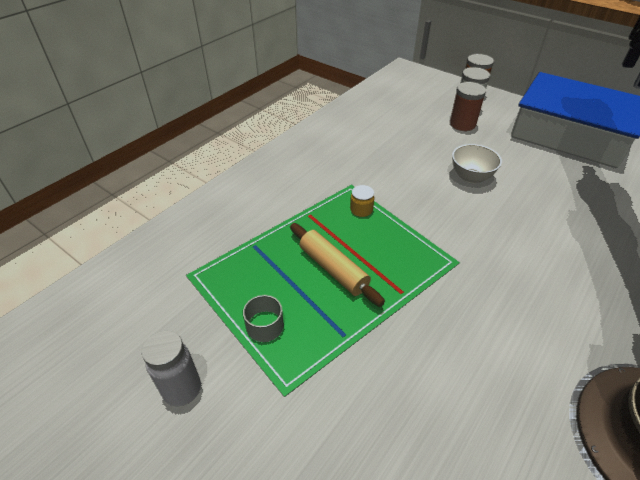

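Scene: robot at the upper left, pin around (310,230), the red line from (272,207) to (310,293), the blue one to its right. The tin at (261,282) is beyond red and the cutter at (370,200) beyond blue. Next I'll measure these with colour masks from both cameras.

```bash
cat > h.py <<'E'
import numpy as np, cv2
from bench import status, vision
def ray(c,px,z):
    px=np.atleast_2d(px).astype(float)
    d=np.c_[(px[:,0]-c["cx"])/c["fx"],(px[:,1]-c["cy"])/c["fy"],np.ones(len(px))]@c["T"][:3,:3].T
    o=c["T"][:3,3]; return o+d*((z-o[2])/d[:,2])[:,None]
def proj(c,p):
    p=np.atleast_2d(p); q=(p-c["T"][:3,3])@c["T"][:3,:3]
    return np.c_[q[:,0]/q[:,2]*c["fx"]+c["cx"],q[:,1]/q[:,2]*c["fy"]+c["cy"]]
def big(m):
    n,l,s,_=cv2.connectedComponentsWithStats(m.astype(np.uint8)); 
    return l==1+np.argmax(s[1:,4])
def masks(c):
    im=c["image"]; h=cv2.cvtColor(im,cv2.COLOR_RGB2HSV); H,S,V=[h[...,i].astype(int) for i in range(3)]
    g=cv2.morphologyEx(big((H>50)&(H<75)&(S>150)).astype(np.uint8),cv2.MORPH_CLOSE,np.ones((45,45)))>0
    return dict(mat=g, red=g&((H<6)|(H>172))&(S>170)&(V>90), blue=g&(H>105)&(H<130)&(S>120),
                pin=g&(H>10)&(H<26)&(S>60)&(V>110))
def line(c,m,z):
    ys,xs=np.nonzero(m); P=ray(c,np.c_[xs,ys],z)[:,:2]; mu=P.mean(0)
    u=np.linalg.svd(P-mu,full_matrices=False)[2][0]; u=u*np.sign(u[0]); n=np.array([-u[1],u[0]])
    t=(P-mu)@u; w=(P-mu)@n; 
    return mu+u*(t.min()+t.max())/2,u,np.ptp(t),np.ptp(w),mu
def measure(name,c=None):
    c=c or vision.camera(name); M=masks(c); out={}
    for k,z in (("red",3),("blue",3),("pin",25.5)):
        m=big(M[k]); o=line(c,m,z); out[k]=o
        print(name,k,"mid",o[0].round(1),"mean",o[4].round(1),"ang",round(np.degrees(np.arctan2(o[1][1],o[1][0])),1),"len/w",round(o[2]),round(o[3]),m.sum())
    return c,out
E
python3 - <<'E'
from h import *
for n in ("scene","side"):
    c,o=measure(n)
    u=o["red"][1]; nn=np.array([-u[1],u[0]]); d=o["pin"][4]-o["red"][0]
    print("pin rel red x,y",d@u,d@nn,"blue", (o["blue"][0]-o["red"][0])@nn)
    im=cv2.resize(c["image"],None,fx=2,fy=2)
    M=masks(c)
    v=c["image"].copy(); v[big(M["red"])]=[255,255,0]; v[big(M["blue"])]=[0,255,255]; v[big(M["pin"])]=[255,0,255]
    r=(slice(150,340),slice(190,450)) if n=="scene" else (slice(170,400),slice(170,470))
    cv2.imwrite(f"pics/m_{n}.png",cv2.resize(v[r],None,fx=2.5,fy=2.5)[:,:,::-1])
c=vision.camera("scene")
print("tin top",ray(c,[261,273],50),"cutter",ray(c,[369,194],45),"shaker",ray(c,[429,156],120))
E
```

```text
scene red mid [558.  -29.2] mean [568.9 -31.5] ang -12.2 len/w 262 5 158
scene blue mid [587.3 107.8] mean [595.9 105.9] ang -12.2 len/w 261 4 117
scene pin mid [544.7  25.5] mean [546.1  25.2] ang -12.1 len/w 146 11 208
pin rel red x,y -23.09213513000631 50.66888876851395 blue 140.0843894549392
side red mid [558.5 -28.7] mean [547.5 -26.3] ang -12.1 len/w 269 6 299
side blue mid [587.1 108.4] mean [578.  110.4] ang -12.2 len/w 266 5 335
side pin mid [570.5  34.5] mean [566.5  35.4] ang -12.7 len/w 164 29 896
pin rel red x,y -5.694661286421128 64.38503848486161 blue 140.08076879666928
tin top [[ 601.72573842 -132.63332088   50.        ]] cutter [[565.22630292 207.15283589  45.        ]] shaker [[599.52122505 357.4696969  120.        ]]
```

View pics/m_scene.png

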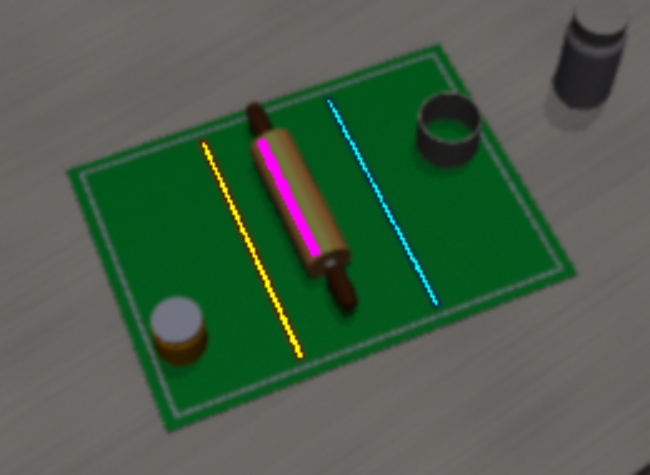

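View pics/m_side.png

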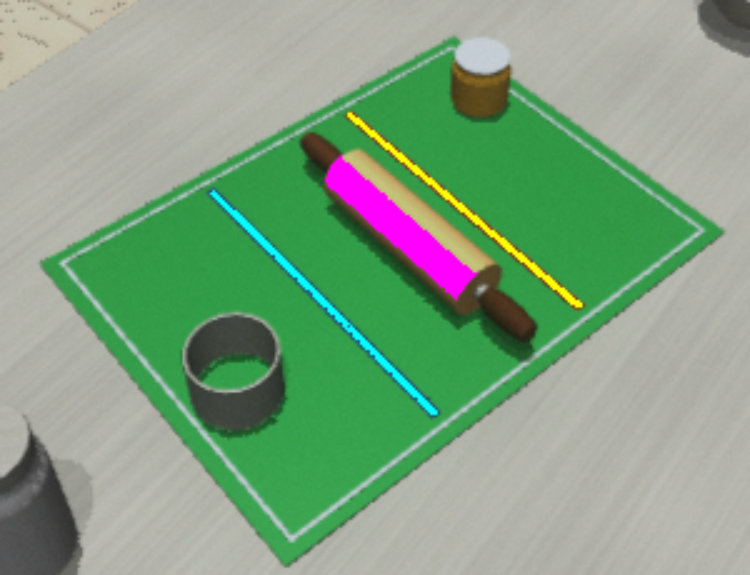

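The lines agree in both cameras, at 140.1 mm apart, but the pin mask is only part of the barrel (magenta). I'll segment the pin as the non-green blob instead.

```bash
cat >> h.py <<'E'
def pinmask(c):
    im=c["image"]; h=cv2.cvtColor(im,cv2.COLOR_RGB2HSV); H,S,V=[h[...,i].astype(int) for i in range(3)]
    M=masks(c); m=(M["mat"]&~((H>40)&(H<90)&(S>80)))
    m&=~cv2.dilate((M["red"]|M["blue"]).astype(np.uint8),np.ones((3,3))).astype(bool)
    n,l=cv2.connectedComponents(m.astype(np.uint8),connectivity=4)
    s=M["pin"]; k=np.bincount(l[s&(l>0)]).argmax(); return l==k
def pin(name,save=None):
    c=vision.camera(name); m=pinmask(c); o=line(c,m,25.5)
    R0=np.array([558.2,-29.0]); a=np.radians(-12.2); u=np.array([np.cos(a),np.sin(a)]); n=np.array([-u[1],u[0]])
    d=o[0]-R0; e=o[4]-R0
    print(name,"mid rel red x %.1f y %.1f | mean x %.1f y %.1f"%(d@u,d@n,e@u,e@n),"dang %.1f len %.0f w %.0f"%(np.degrees(np.arctan2(o[1][1],o[1][0]))+12.2,o[2],o[3]))
    if save:
        v=c["image"].copy(); e=m&~cv2.erode(m.astype(np.uint8),np.ones((3,3))).astype(bool); v[e]=[255,0,255]
        r=(slice(150,340),slice(190,450)) if name=="scene" else (slice(150,400),slice(170,480))
        cv2.imwrite(save,cv2.resize(v[r],None,fx=2.5,fy=2.5)[:,:,::-1])
    return o
E
python3 - <<'E'
from h import *
pin("scene","pics/p_scene.png");pin("side","pics/p_side.png")
E
```

```text
scene mid rel red x -4.9 y 58.1 | mean x -6.6 y 58.1 dang -0.0 len 236 w 47
side mid rel red x -11.6 y 59.1 | mean x -18.7 y 59.2 dang -0.6 len 258 w 53
```

View pics/p_scene.png

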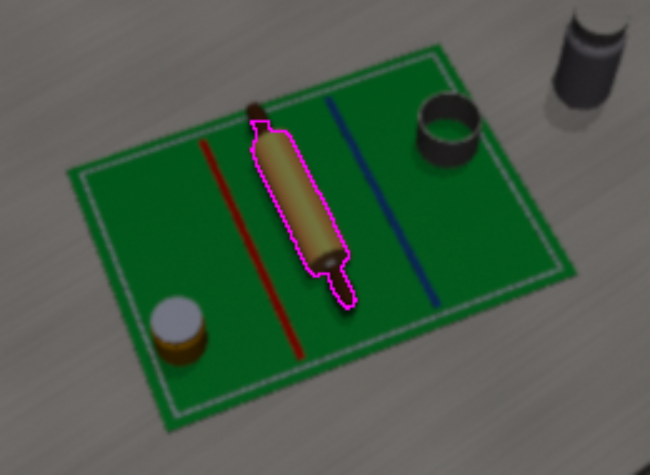

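View pics/p_side.png

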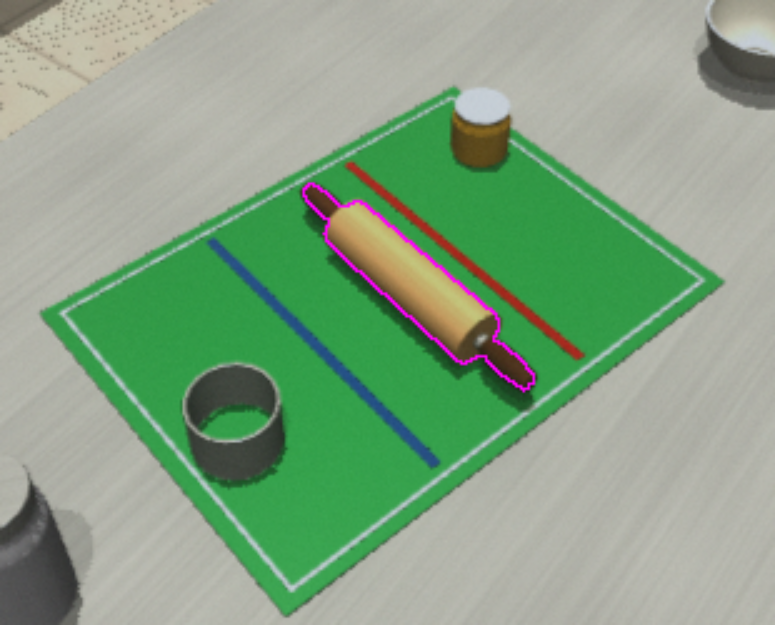

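Pin: about (560, 30), 58.5 mm from red on the +n side, parallel within 1° and 11 mm off lengthways. I'll turn the tool so its y lies along the pin, with the fingers part open along the axis.

Call:
arm_command:
  travel:
    - [0, 0, 0]
    - [0, 0, 0]
    - [0, 0, 0]
    - [0, 0, 0]
    - [0, 0, 0]
  rotation:
    - [0, 0, -0.115]
    - [0, 0, -0.115]
    - [0, 0, -0.115]
    - [0, 0, -0.115]
    - [0, 0, -0.115]
  gripper: 5

```text
time: 0.82
tcp_pos: [272.0, -562.5, 231.1]
tcp_rot: [-0.0, 0.866, 0.499, -0.0]
force: [-0.3, 0.1, 0.6]
opening: 49.9
```

Call:
arm_command:
  travel:
    - [0, 0, 0]
    - [0, 0, 0]
    - [0, 0, 0]
    - [0, 0, 0]
  rotation:
    - [0, 0, -0.115]
    - [0, 0, -0.115]
    - [0, 0, -0.115]
    - [0, 0, -0.1]

```text
time: 1.15
tcp_pos: [271.8, -562.5, 231.1]
tcp_rot: [-0.0, 0.727, 0.687, -0.0]
force: [0.7, 0.6, -0.3]
opening: 49.9
```

```bash
cat >> h.py <<'E'
from scipy.spatial.transform import Rotation as Ro
def where(target=None):
    s=status.get_state(); q=s["tcp_rot"]; R=Ro.from_quat([q[1],q[2],q[3],q[0]])
    a=np.radians(-12.2); W=np.array([[-np.sin(a),np.cos(a),0],[np.cos(a),np.sin(a),0],[0,0,-1]]).T # cols n,u,down
    print("t",s["time"],"tcp",np.round(s["tcp_pos"],1),"F",np.round(s["force"],1),"open",round(s["opening"],1),"rotfix",(R.inv()*Ro.from_matrix(W)).as_rotvec().round(3))
    d=np.array(s["tcp_pos"])-[558.2,-29.0,0]; print("tcp in red frame: n %.1f u %.1f"%(d@W[:,0],d@W[:,1]))
    if target is not None: print("tool shift cm",(R.inv().apply(np.array(target)-s["tcp_pos"])/10).round(2))
E
python3 -c "
from h import *
where([561.7,39.3,200])"
```

```text
t 1.15 tcp [ 271.8 -562.5  231.1] F [ 0.7  0.6 -0.3] open 49.9 rotfix [-0.001  0.     0.157]
tcp in red frame: n -582.0 u -167.2
tool shift cm [61.71 25.59  3.1 ]
```

Call:
arm_command:
  travel:
    - [0, 0, 0]
    - [0, 0, 0]
  rotation:
    - [0, 0, 0.08]
    - [0, 0, 0.077]

```text
time: 1.32
tcp_pos: [271.4, -562.7, 231.0]
tcp_rot: [-0.0, 0.776, 0.631, -0.0]
force: [-0.1, 0.3, 0.1]
opening: 50.4
```

```bash
python3 -c "
from h import *
where([561.7,39.3,200])"
```

```text
t 1.3167 tcp [ 271.4 -562.7  231. ] F [-0.1  0.3  0.1] open 50.4 rotfix [-0.001 -0.     0.007]
tcp in red frame: n -582.2 u -167.5
tool shift cm [64.86 16.12  3.11]
```

Call:
arm_command:
  travel:
    - [3.6, 0.9, 0]
    - [3.6, 0.9, 0]
    - [3.6, 0.9, 0]
    - [3.6, 0.9, 0]
    - [3.6, 0.9, 0]
  rotation:
    - [0, 0, 0]
    - [0, 0, 0]
    - [0, 0, 0]
    - [0, 0, 0]
    - [0, 0, 0]

```text
time: 1.73
tcp_pos: [348.9, -399.5, 229.1]
tcp_rot: [0.0, 0.783, 0.622, -0.002]
force: [0.5, -0.1, -0.1]
opening: 50.4
```

Call:
arm_command:
  travel:
    - [3.6, 0.9, 0]
    - [3.6, 0.9, 0]
    - [3.6, 0.9, 0]
    - [3.6, 0.9, 0]
    - [3.6, 0.9, 0]
  rotation:
    - [0, 0, 0]
    - [0, 0, 0]
    - [0, 0, 0]
    - [0, 0, 0]
    - [0, 0, 0]

```text
time: 2.15
tcp_pos: [435.8, -226.4, 229.5]
tcp_rot: [0.002, 0.784, 0.621, -0.002]
force: [1.2, -1.2, -0.9]
opening: 49.9
```

Call:
arm_command:
  travel:
    - [3.6, 0.9, 0]
    - [3.6, 0.9, 0]
    - [3.6, 0.9, 0]
    - [3.6, 0.9, 0]
    - [3.6, 0.9, 0]
  rotation:
    - [0, 0, 0]
    - [0, 0, 0]
    - [0, 0, 0]
    - [0, 0, 0]
    - [0, 0, 0]

```text
time: 2.57
tcp_pos: [523.4, -53.1, 230.0]
tcp_rot: [0.004, 0.784, 0.621, -0.002]
force: [0.4, -0.8, -0.3]
opening: 49.9
```

```bash
python3 -c "
from h import *
where([561.7,39.3,100])"
```

```text
t 2.5667 tcp [523.4 -53.1 230. ] F [ 0.4 -0.8 -0.3] open 49.9 rotfix [ 0.004  0.008 -0.019]
tcp in red frame: n -30.9 u -28.9
tool shift cm [ 9.97  1.55 12.93]
```

Call:
arm_command:
  travel:
    - [3.3, 0.5, 0]
    - [3.3, 0.5, 1]
    - [3.3, 0.5, 2]
    - [0.4, 0.1, 3]
    - [0, 0, 2]
  rotation:
    - [0.002, 0.004, -0.01]
    - [0.002, 0.004, -0.01]
    - [0, 0, 0]
    - [0, 0, 0]
    - [0, 0, 0]

```text
time: 2.98
tcp_pos: [569.7, 60.5, 153.6]
tcp_rot: [0.002, 0.775, 0.632, 0.008]
force: [0.1, -2.3, -0.9]
opening: 50.1
```

```bash
python3 - <<'E'
from h import *
where([561.7,39.3,60])
c=vision.camera("side");cv2.imwrite("pics/s1.png",cv2.resize(c["image"][130:400,150:500],None,fx=2,fy=2)[:,:,::-1])
E
```

```text
t 2.9833 tcp [569.7  60.5 153.6] F [ 0.1 -2.3 -0.9] open 50.1 rotfix [ 0.013 -0.009  0.012]
tcp in red frame: n 89.9 u -7.6
tool shift cm [-2.32 -0.49  9.34]
```

View pics/s1.png

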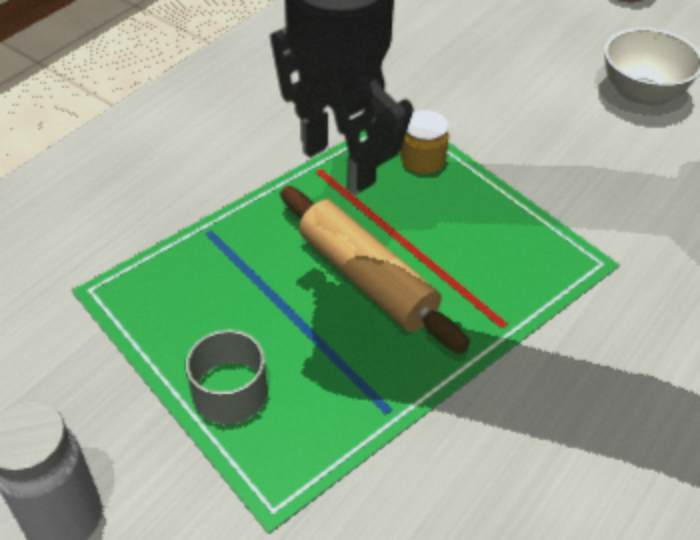

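The view is as expected: fingers above the pin, spread along its axis, and the pin not yet touched (barrel at (370,265) in this crop). Now correcting sideways and going down to about z = 60.

Call:
arm_command:
  travel:
    - [-2.3, -0.5, 2]
    - [0, 0, 2.5]
    - [0, 0, 2.5]
    - [0, 0, 1.5]
    - [0, 0, 0]
  rotation:
    - [0.01, -0.009, 0.01]
    - [0, 0, 0]
    - [0, 0, 0]
    - [0, 0, 0]
    - [0, 0, 0]

```text
time: 3.45
tcp_pos: [559.1, 37.8, 63.9]
tcp_rot: [0.0, 0.778, 0.629, -0.001]
force: [-0.2, -0.0, 0.4]
opening: 50.1
```

```bash
python3 - <<'E'
from h import *
where([561.7,39.3,55])
E
```

```text
t 3.45 tcp [559.1  37.8  63.9] F [-0.2 -0.   0.4] open 50.1 rotfix [-0.001  0.001  0.002]
tcp in red frame: n 65.5 u -13.3
tool shift cm [0.2  0.23 0.89]
```

Call:
arm_command:
  travel:
    - [0.2, 0.2, 0.8]
    - [0, 0, 0.4]
    - [0, 0, 0]
  rotation:
    - [0, 0, 0]
    - [0, 0, 0]
    - [0, 0, 0]

```text
time: 3.7
tcp_pos: [563.0, 38.4, 53.4]
tcp_rot: [0.001, 0.778, 0.628, -0.0]
force: [-0.0, 0.4, 0.7]
opening: 50.1
```

Call:
arm_command:
  travel:
    - [0, 0, 0.2]
    - [0, 0, 0]
  rotation:
    - [0, 0, 0]
    - [0, 0, 0]

```text
time: 3.87
tcp_pos: [564.2, 38.5, 53.0]
tcp_rot: [0.002, 0.778, 0.628, 0.001]
force: [-0.6, 0.3, 0.5]
opening: 50.0
```

Call:
arm_command:
  travel:
    - [0, 0, 0.2]
    - [0, 0, 0]
  rotation:
    - [0, 0, 0]
    - [0, 0, 0]

```text
time: 4.03
tcp_pos: [565.1, 38.6, 52.2]
tcp_rot: [0.002, 0.778, 0.628, 0.002]
force: [-0.7, 0.0, -0.5]
opening: 50.1
```

Call:
arm_command:
  travel:
    - [0.05, -0.3, 0.4]
    - [0, 0, 0]
  rotation:
    - [0, 0, 0]
    - [0, 0, 0]

```text
time: 4.2
tcp_pos: [562.5, 39.8, 48.5]
tcp_rot: [0.003, 0.778, 0.628, 0.002]
force: [0.6, -0.5, 0.1]
opening: 49.7
```

Call:
arm_command:
  travel:
    - [0, -0.1, 0.3]
    - [0, 0, 0]
  rotation:
    - [0, 0, 0]
    - [0, 0, 0]

```text
time: 4.37
tcp_pos: [561.5, 40.2, 45.4]
tcp_rot: [0.003, 0.778, 0.628, 0.002]
force: [-0.1, 0.3, -0.5]
opening: 49.9
```

```bash
python3 - <<'E'
from h import *
where([561.7,39.3,45])
E
```

```text
t 4.3667 tcp [561.5  40.2  45.4] F [-0.1  0.3 -0.5] open 49.9 rotfix [ 0.008 -0.     0.   ]
tcp in red frame: n 68.3 u -11.4
tool shift cm [-0.08  0.04  0.04]
```

Call:
arm_command:
  travel:
    - [0, 0, 0.2]
    - [0, 0, 0]
  rotation:
    - [0.005, 0, 0]
    - [0, 0, 0]

```text
time: 4.53
tcp_pos: [562.1, 41.4, 44.9]
tcp_rot: [0.001, 0.778, 0.628, 0.002]
force: [-1.5, 0.2, 2.0]
opening: 50.2
```

Call:
arm_command:
  travel:
    - [0, 0, 0.2]
    - [0, 0, 0]
  rotation:
    - [0, 0, 0]
    - [0, 0, 0]

```text
time: 4.7
tcp_pos: [562.5, 43.2, 44.9]
tcp_rot: [0.001, 0.778, 0.629, 0.002]
force: [-0.8, -0.4, 0.3]
opening: 50.2
```

```bash
python3 - <<'E'
from h import *
where()
c=vision.camera("side");cv2.imwrite("pics/s2.png",cv2.resize(c["image"][170:350,220:470],None,fx=3,fy=3)[:,:,::-1])
c=vision.camera("wrist");cv2.imwrite("pics/w2.png",c["image"][:,:,::-1])
E
```

```text
t 4.7 tcp [562.5  43.2  44.9] F [-0.8 -0.4  0.3] open 50.2 rotfix [ 0.004 -0.002  0.002]
tcp in red frame: n 71.5 u -11.0
```

View pics/s2.png

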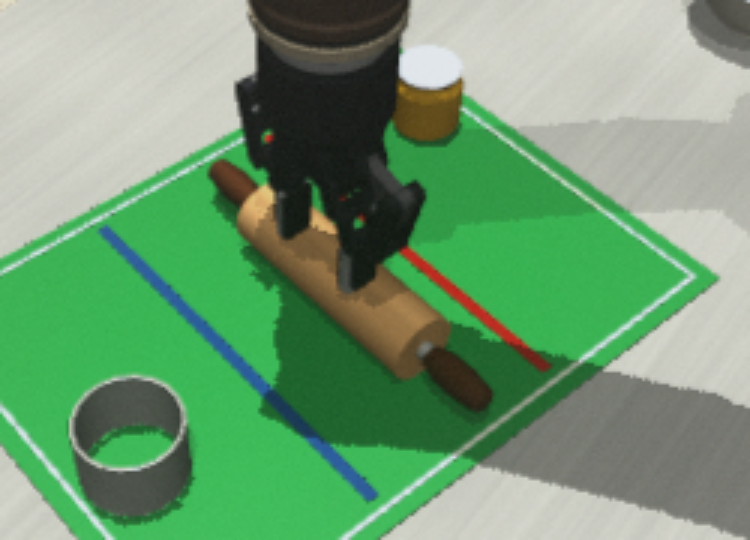

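View pics/w2.png

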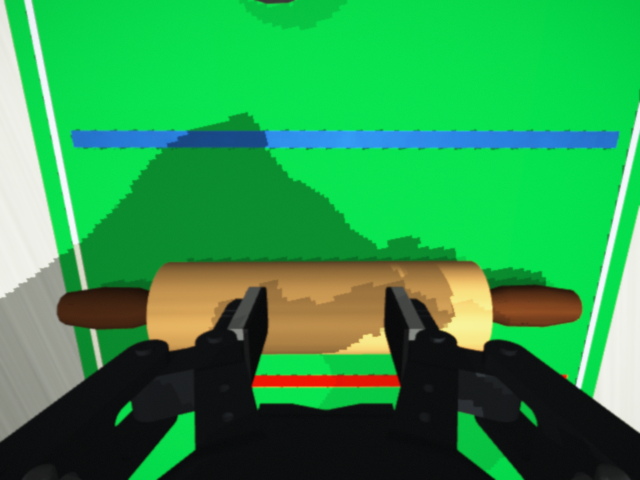

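Wrist view: both fingertips rest on the barrel, at columns 250 and 405, straddling its middle (about 320). Now the first short stroke towards red (tool -x).

Call:
arm_command:
  travel:
    - [-0.4, 0, 0.15]
    - [-0.6, 0, 0.2]
    - [-0.6, 0, 0.2]
  rotation:
    - [0, 0, 0]
    - [0, 0, 0]
    - [0, 0, 0]

```text
time: 5.05
tcp_pos: [560.7, 32.8, 44.7]
tcp_rot: [0.001, 0.777, 0.63, 0.005]
force: [-9.5, 2.8, 26.9]
opening: 49.6
```

```bash
python3 - <<'E'
from h import *
where()
c=vision.camera("wrist");cv2.imwrite("pics/w3.png",c["image"][:,:,::-1])
E
```

```text
t 5.05 tcp [560.7  32.8  44.7] F [-9.5  2.8 26.9] open 49.6 rotfix [ 0.007 -0.007  0.005]
tcp in red frame: n 61.0 u -10.7
```

View pics/w3.png

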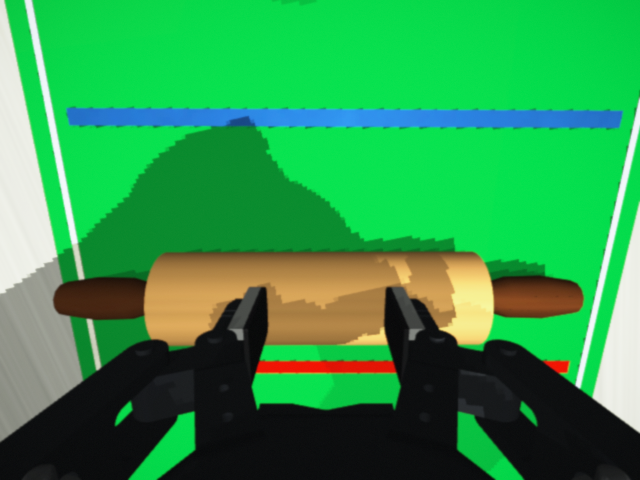

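The pin rolls under the tips. The press (27 N) is more than needed, so I'll ease it and go on.

Call:
arm_command:
  travel:
    - [-0.6, 0, 0.05]
    - [-0.6, 0, 0.08]
    - [-0.6, 0, 0.08]
  rotation:
    - [0, 0, 0]
    - [0, 0, 0]
    - [0, 0, 0]

```text
time: 5.35
tcp_pos: [557.2, 15.5, 44.9]
tcp_rot: [0.001, 0.776, 0.63, 0.006]
force: [-3.1, 2.0, 15.8]
opening: 49.7
```

```bash
python3 - <<'E'
from h import *
where()
c=vision.camera("wrist");cv2.imwrite("pics/w4.png",c["image"][:,:,::-1])
E
```

```text
t 5.35 tcp [557.2  15.5  44.9] F [-3.1  2.  15.8] open 49.7 rotfix [ 0.009 -0.007  0.006]
tcp in red frame: n 43.3 u -10.4
```

View pics/w4.png

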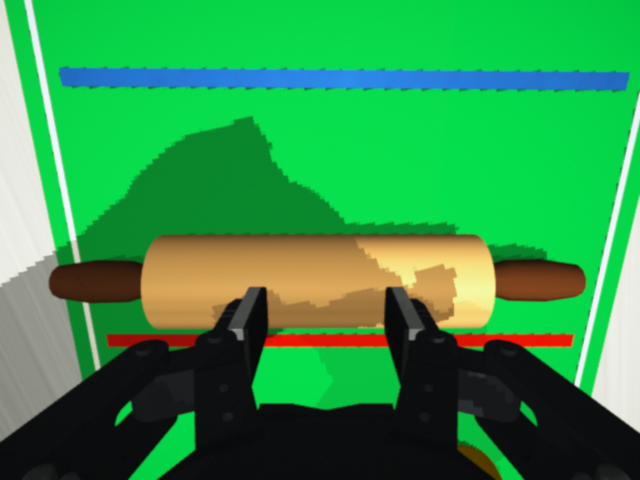

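Call:
arm_command:
  travel:
    - [-0.6, 0, 0.06]
    - [-0.5, 0, 0.06]
    - [0, 0, 0.03]
  rotation:
    - [0, 0, 0]
    - [0, 0, 0]
    - [0, 0, 0]

```text
time: 5.65
tcp_pos: [554.3, 1.9, 44.6]
tcp_rot: [0.002, 0.777, 0.629, 0.005]
force: [-3.1, -1.1, 9.1]
opening: 49.8
```

Call:
arm_command:
  travel:
    - [0, 0, -0.8]
    - [0, 0, -0.8]
    - [0, 0, 0]
  rotation:
    - [0, 0, 0]
    - [0, 0, 0]
    - [0, 0, 0]

```text
time: 5.9
tcp_pos: [553.6, 0.2, 60.7]
tcp_rot: [0.001, 0.778, 0.629, 0.004]
force: [1.0, -0.5, 0.4]
opening: 50.1
```

```bash
python3 - <<'E'
from h import *
where()
c=vision.camera("wrist");cv2.imwrite("pics/w5.png",c["image"][:,:,::-1])
# pin edges in wrist image: rays at z=25.5 for centreline
E
```

```text
t 5.9 tcp [5.536e+02 2.000e-01 6.070e+01] F [ 1.  -0.5  0.4] open 50.1 rotfix [ 0.007 -0.005  0.002]
tcp in red frame: n 27.6 u -10.6
```

View pics/w5.png

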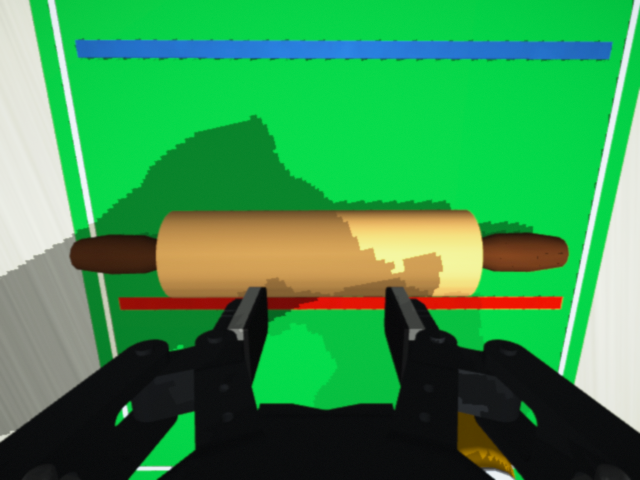

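Wrist view: barrel edges at rows 212 and 297, red line at row 302, blue at row 49, and the pin parallel. I'll compute the offset by bisecting the tangent rays.

```bash
cat >> h.py <<'E'
def wpin(r1,r2,rred,rblue,col=320,c=None):
    c=c or vision.camera("wrist"); a=np.radians(-12.2); n=np.array([-np.sin(a),np.cos(a)])
    d=lambda r:(lambda v:v/np.linalg.norm(v))(np.array([(col-c["cx"])/c["fx"],(r-c["cy"])/c["fy"],1])@c["T"][:3,:3].T)
    o=c["T"][:3,3]
    def pl(r): v=d(r); v2=np.array([v[:2]@n,v[2]]); return v2/np.linalg.norm(v2)
    b=pl(r1)+pl(r2); on=o[:2]@n; P=on+b[0]/b[1]*(25.5-o[2])
    L=[on+pl(r)[0]/pl(r)[1]*(3-o[2]) for r in (rred,rblue)]
    print("pin-red %.1f  blue-red %.1f pin-blue %.1f; red abs %.1f (expected %.1f)"%(P-L[0],L[1]-L[0],P-L[1],L[0],np.array([558.2,-29])@n))
E
python3 -c "
from h import *
wpin(212,297,302.5,49.5)
pin('side')"
```

```text
pin-red 38.2  blue-red 139.2 pin-blue -101.1; red abs 90.8 (expected 89.6)
side mid rel red x -53.5 y 40.7 | mean x -53.5 y 40.7 dang 3.0 len 173 w 61
```

Pin 38 mm from red; consistent with rolling (tip moved about 41 mm, pin about 20). Next: step back 20 mm above it and do stroke two.

Call:
arm_command:
  travel:
    - [1.0, 0, 0]
    - [1.0, 0, 0]
    - [0, 0, 0.5]
    - [0, 0, 0.5]
    - [0, 0, 0]
  rotation:
    - [0.005, -0.005, 0]
    - [0, 0, 0]
    - [0, 0, 0]
    - [0, 0, 0]
    - [0, 0, 0]

```text
time: 6.47
tcp_pos: [557.2, 23.5, 47.6]
tcp_rot: [-0.0, 0.777, 0.63, -0.001]
force: [-0.2, -0.2, -0.5]
opening: 50.0
```

```bash
python3 -c "
from h import *
where()"
```

```text
t 6.4667 tcp [557.2  23.5  47.6] F [-0.2 -0.2 -0.5] open 50.0 rotfix [-0.001  0.     0.004]
tcp in red frame: n 51.2 u -12.0
```

Call:
arm_command:
  travel:
    - [-0.4, 0, 0]
    - [-0.1, 0, 0.3]
    - [-0.4, 0, 0.1]
    - [-0.6, 0, 0.1]
    - [-0.6, 0, 0.08]
  rotation:
    - [0, 0, 0]
    - [0, 0, 0]
    - [0, 0, 0]
    - [0, 0, 0]
    - [0, 0, 0]

```text
time: 6.88
tcp_pos: [553.2, 5.5, 45.0]
tcp_rot: [-0.0, 0.776, 0.631, 0.0]
force: [-2.0, 1.0, 6.1]
opening: 49.6
```

```bash
python3 - <<'E'
from h import *
where()
c=vision.camera("wrist");cv2.imwrite("pics/w6.png",c["image"][:,:,::-1])
E
```

```text
t 6.8833 tcp [553.2   5.5  45. ] F [-2.   1.   6.1] open 49.6 rotfix [ 0.    -0.001  0.007]
tcp in red frame: n 32.7 u -12.2
```

View pics/w6.png

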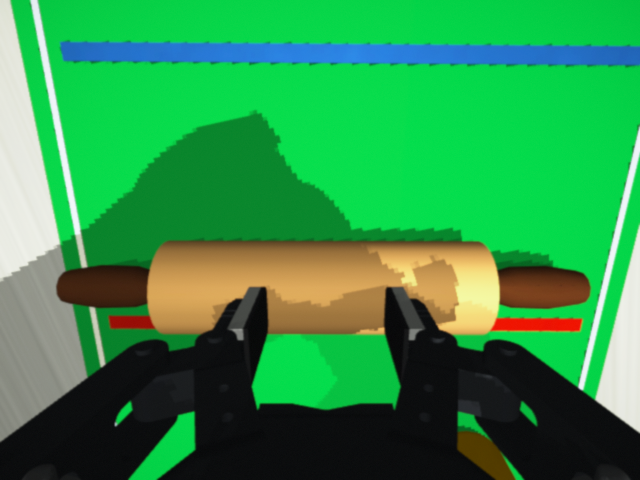

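Call:
arm_command:
  travel:
    - [-0.6, 0, 0.08]
    - [-0.6, 0, 0.08]
    - [-0.6, 0, 0.08]
    - [-0.4, 0, 0.06]
    - [0, 0, 0.03]
  rotation:
    - [0, 0, 0]
    - [0, 0, 0]
    - [0, 0, 0]
    - [0, 0, 0]
    - [0, 0, 0]

```text
time: 7.35
tcp_pos: [547.6, -20.8, 44.3]
tcp_rot: [0.001, 0.777, 0.629, -0.0]
force: [-1.2, 0.2, 3.2]
opening: 49.9
```

Call:
arm_command:
  travel:
    - [0, 0, -0.8]
    - [0, 0, -0.8]
    - [0, 0, 0]
  rotation:
    - [0, 0, 0]
    - [0, 0, 0]
    - [0, 0, 0]

```text
time: 7.6
tcp_pos: [547.3, -21.3, 61.1]
tcp_rot: [0.001, 0.778, 0.629, -0.001]
force: [1.0, -0.0, -0.0]
opening: 50.3
```

```bash
python3 - <<'E'
from h import *
where()
c=vision.camera("wrist");cv2.imwrite("pics/w7.png",c["image"][:,:,::-1])
E
```

```text
t 7.6 tcp [547.3 -21.3  61.1] F [ 1. -0. -0.] open 50.3 rotfix [0.    0.002 0.002]
tcp in red frame: n 5.2 u -12.3
```

View pics/w7.png

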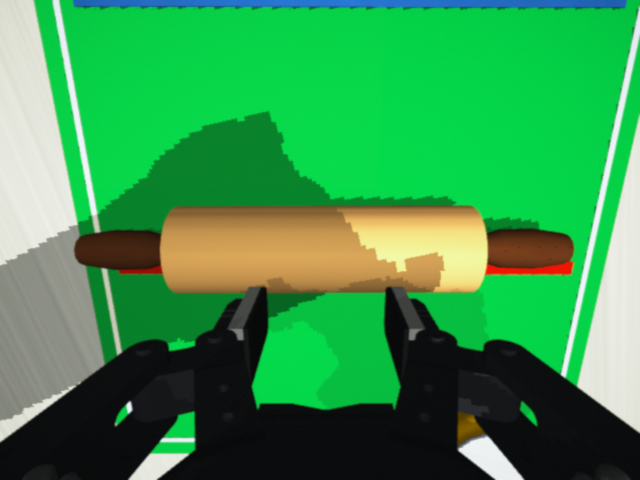

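```bash
python3 -c "
from h import *
wpin(207,292,267,-1)"
```

```text
pin-red 18.1  blue-red 138.6 pin-blue -120.4; red abs 90.8 (expected 89.6)
```

About 18.5-19 mm remain. Third stroke, stopping short to look.

Call:
arm_command:
  travel:
    - [1.1, 0, 0]
    - [1.1, 0, 0]
    - [0, 0, 0.5]
    - [0, 0, 0.5]
    - [0, 0, 0]
  rotation:
    - [0, 0, 0]
    - [0, 0, 0]
    - [0, 0, 0]
    - [0, 0, 0]
    - [0, 0, 0]

```text
time: 8.12
tcp_pos: [552.0, 4.5, 48.8]
tcp_rot: [0.0, 0.777, 0.63, -0.0]
force: [-1.1, 0.0, -0.0]
opening: 49.9
```

```bash
python3 -c "
from h import *
where()"
```

```text
t 8.1167 tcp [552.    4.5  48.8] F [-1.1  0.  -0. ] open 49.9 rotfix [-0.     0.001  0.004]
tcp in red frame: n 31.5 u -13.1
```

Call:
arm_command:
  travel:
    - [-0.2, 0, 0.2]
    - [-0.1, 0, 0.25]
    - [-0.4, 0, 0.1]
    - [-0.6, 0, 0.1]
    - [-0.6, 0, 0.08]
  rotation:
    - [0, 0, 0]
    - [0, 0, 0]
    - [0, 0, 0]
    - [0, 0, 0]
    - [0, 0, 0]

```text
time: 8.53
tcp_pos: [548.7, -9.7, 45.0]
tcp_rot: [-0.0, 0.776, 0.631, 0.001]
force: [-2.6, 0.2, 6.9]
opening: 50.4
```

Call:
arm_command:
  travel:
    - [-0.6, 0, 0.08]
    - [-0.5, 0, 0.08]
    - [0, 0, 0.03]
  rotation:
    - [0, 0, 0]
    - [0, 0, 0]
    - [0, 0, 0]

```text
time: 8.78
tcp_pos: [546.0, -22.5, 45.0]
tcp_rot: [0.0, 0.776, 0.63, 0.001]
force: [-1.8, 0.5, 3.4]
opening: 50.1
```

```bash
python3 - <<'E'
from h import *
where()
c=vision.camera("wrist");cv2.imwrite("pics/w8.png",c["image"][:,:,::-1])
E
```

```text
t 8.7833 tcp [546.  -22.5  45. ] F [-1.8  0.5  3.4] open 50.1 rotfix [ 0.001 -0.001  0.007]
tcp in red frame: n 3.8 u -13.3
```

View pics/w8.png

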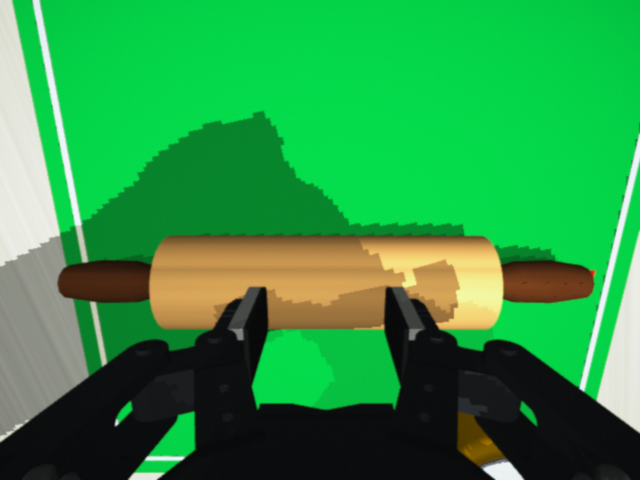

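```bash
python3 -c "
from h import *
wpin(236,329,273,0)"
```

```text
pin-red 4.2  blue-red 130.9 pin-blue -126.7; red abs 92.2 (expected 89.6)
```

About 6 mm to go, so another 12 mm of fingertip travel.

Call:
arm_command:
  travel:
    - [-0.6, 0, 0.08]
    - [-0.4, 0, 0.07]
    - [0, 0, 0.03]
  rotation:
    - [0, 0, 0]
    - [0, 0, 0]
    - [0, 0, 0]

```text
time: 9.13
tcp_pos: [544.0, -32.1, 45.0]
tcp_rot: [0.001, 0.776, 0.63, 0.001]
force: [-1.8, 1.4, 3.9]
opening: 50.0
```

Call:
arm_command:
  travel:
    - [0, 0, -0.8]
    - [0, 0, -1.5]
    - [0, 0, -2]
    - [0, 0, -2]
    - [0, 0, -2]
  rotation:
    - [0, 0, 0]
    - [0, 0, 0]
    - [0, 0, 0]
    - [0, 0, 0]
    - [0, 0, 0]

```text
time: 9.55
tcp_pos: [539.9, -34.2, 127.2]
tcp_rot: [-0.003, 0.777, 0.63, -0.003]
force: [-0.1, -0.0, 0.1]
opening: 50.2
```

```bash
python3 - <<'E'
from h import *
where()
c=vision.camera("wrist");cv2.imwrite("pics/w9.png",c["image"][:,:,::-1])
E
```

```text
t 9.55 tcp [539.9 -34.2 127.2] F [-0.1 -0.   0.1] open 50.2 rotfix [-0.008  0.001  0.004]
tcp in red frame: n -9.0 u -16.7
```

View pics/w9.png

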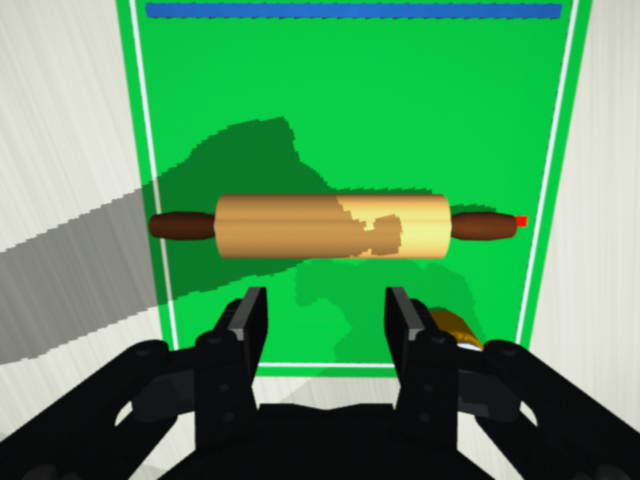

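```bash
python3 -c "
from h import *
wpin(195,258,221,10.5)"
```

```text
pin-red 1.1  blue-red 143.2 pin-blue -142.0; red abs 89.1 (expected 89.6)
```

Call:
arm_command:
  travel:
    - [3, 0, -2]
    - [3, 0, -2]
    - [3, 0, -2]
    - [3, 0, -2]
    - [3, 0, 0]
  rotation:
    - [0, 0, 0]
    - [0, 0, 0]
    - [0, 0, 0]
    - [0, 0, 0]
    - [0, 0, 0]

```text
time: 10.07
tcp_pos: [573.6, 105.9, 210.3]
tcp_rot: [0.0, 0.782, 0.623, -0.004]
force: [1.2, 0.5, 0.6]
opening: 50.1
```

```bash
python3 - <<'E'
from h import *
where()
pin("scene","pics/f_scene.png");pin("side","pics/f_side.png")
E
```

```text
t 10.0667 tcp [573.6 105.9 210.3] F [1.2 0.5 0.6] open 50.1 rotfix [-0.005  0.006 -0.013]
tcp in red frame: n 135.1 u -13.5
scene mid rel red x 1.0 y 0.3 | mean x -5.2 y 0.3 dang -0.2 len 243 w 46
side mid rel red x -15.0 y 1.8 | mean x -21.8 y 1.9 dang -1.3 len 261 w 57
```

View pics/f_side.png

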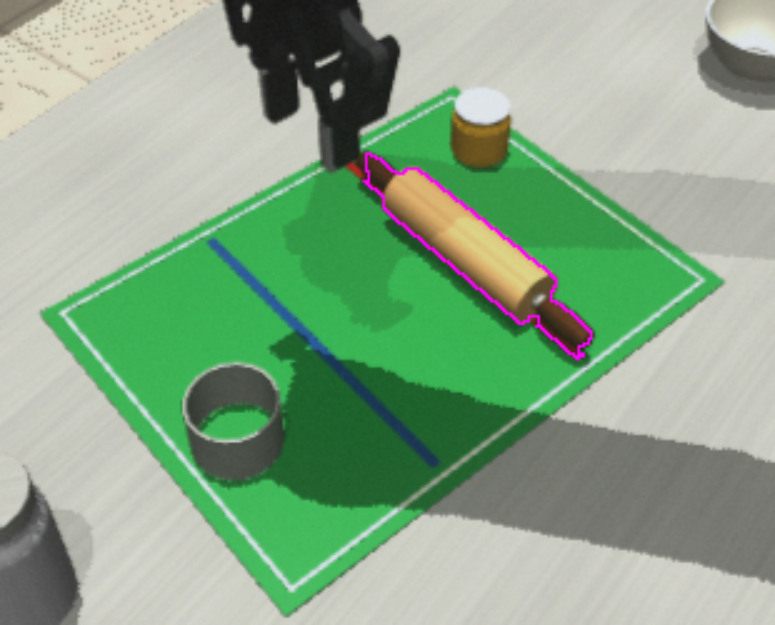

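View pics/f_scene.png

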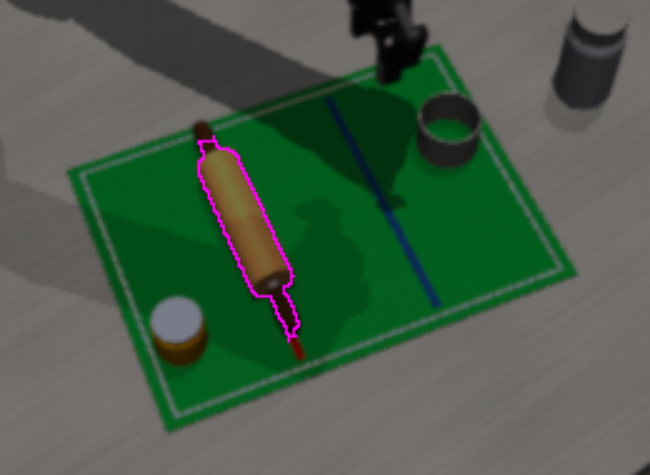

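The three cameras put the pin within about 2 mm of red, parallel within about 1.5° and about 12 mm off lengthways. The obstacles look unmoved. I'll check that the pin is at rest, then hand in.

Call:
arm_command:
  travel:
    - [0, 0, -1]
    - [0, 0, 0]
    - [0, 0, 0]
    - [0, 0, 0]
    - [0, 0, 0]
  rotation:
    - [0, 0, 0]
    - [0, 0, 0]
    - [0, 0, 0]
    - [0, 0, 0]
    - [0, 0, 0]

```text
time: 10.58
tcp_pos: [570.9, 107.7, 215.9]
tcp_rot: [-0.002, 0.78, 0.625, -0.007]
force: [-0.5, -0.3, -1.0]
opening: 49.7
```

```bash
python3 - <<'E'
from h import *
where(); a=pin("scene"); b=pin("side")
from bench import workorder
print(workorder.hand_in())
E
```

```text
t 10.5833 tcp [570.9 107.7 215.9] F [-0.5 -0.3 -1. ] open 49.7 rotfix [-0.012  0.007 -0.007]
tcp in red frame: n 136.3 u -16.5
scene mid rel red x -0.4 y 0.3 | mean x -5.8 y 0.3 dang -0.2 len 246 w 46
side mid rel red x -14.4 y 1.8 | mean x -21.2 y 2.0 dang -1.3 len 262 w 57
the job is handed in; nothing more can be done
None
```

I rolled the pin onto the red line with three strokes of the part-open fingertips on top of its barrel, lifting clear and stepping back between strokes. Then I raised the hand well away and handed the job in at 10.6 s.

- **Position across the line:** the scene and side cameras put the axis 0.3 mm and 1.8 mm from the line's middle (limit 10 mm). The wrist view gave 1.1 mm measured from the red line and about -2 mm measured from the blue one.
- **Angle:** within about 1.3° of parallel (limit 8°).
- **Lengthways:** the cameras disagree here, at -0.4 mm (scene) and -14.4 mm (side). The scene mask cuts off the far handle, so I estimate about -12 mm (limit 40 mm).
- **At rest:** two pairs of pictures half a second apart gave the same position across the line, to 0.1 mm.
- **Obstacles:** the cutter, tin, bowl and shaker looked unmoved in the final pictures. I judged this by eye rather than measuring it.
- **Force:** the press briefly reached 27 N early in the first stroke. I eased it afterwards, to 16 N and then below 10 N at the end of each move.

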